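# Make up the spin kit and the smear kit at the blood-lab bench

## Task

Make up the two kits from the stock on the bench. For the spin kit, put the thick spacer ring and then the thin one flat into the metal sleeve, so they form one column with the thin one on top, and stand the tall capped vial in the round collar on that same tray. For the smear kit, stand the squat specimen pot in the round collar of the other tray and lay the slide box flat inside its oblong collar; leave the full tube rack and the label roll where they stand.

Things in the scene. Friction and masses are not known exactly. Their poses are not given: they have to be found in the camera images.
- thick_ring_mid (a point): Thick black plastic spacer ring, loose, lying flat: outer diameter 46 mm, wide hole 28 mm, 20 mm high. Point: its centre, half-way up; z is its axis.
- thin_ring_mid (a point): Thin black plastic spacer ring, loose, lying flat: outer diameter 46 mm, small hole 12 mm, 10 mm high. Point: its centre, half-way up; z is its axis.
- pot_mid (a point): Squat clear specimen pot with white screw lid, loose, upright, 52 mm high; body diameter 46 mm, lid (the top 14 mm) diameter 50 mm. Point: its centre, half-way up; z is up its axis.
- vial_mid (a point): Tall slim clear flat-bottomed vial with white screw cap, loose, upright, 85 mm high; body diameter 28 mm, cap (the top 16 mm) diameter 30 mm. Point: its centre, half-way up; z is up its axis.
- slide_box_mid (a point): Grey plastic microscope-slide box, closed, loose, lying flat: 80 mm long (its x), 30 mm wide (its y), 28 mm high (z). Point: its centre, half-way up.
- spin_tray: Spin-kit tray, fixed: white plate 120 mm (its x) by 220 mm (its y), 6 mm thick, on the bench; the one that carries the metal sleeve. Origin: centre of its underside; z up. The sleeve stands at x 0, y -52 mm. The round collar for the vial is centred at x 0, y +52 mm: inner diameter 50 mm, its floor is the plate's top (6 mm up), its rim 8 mm above that.
- sleeve: Plain upright aluminium sleeve, fixed on the spin tray, open at the top, outer diameter 62 mm. Origin: centre of its underside (on the plate's top, 6 mm over the bench); z up its axis. Inner floor 5 mm above the origin, rim 45 mm above it; the bore is 49 mm across, and its mouth flares from 49 mm at 39 mm height to 58 mm at the rim. Rings let go level in the mouth drop to the floor by themselves.
- smear_tray: Smear-kit tray, fixed: white plate 120 mm (its x) by 220 mm (its y), 6 mm thick, on the bench, without a sleeve. Origin: centre of its underside; z up. The round collar for the pot is centred at x 0, y -52 mm: inner diameter 70 mm. The oblong collar for the slide box is centred at x 0, y +52 mm: inside 100 mm along the tray's x by 52 mm along its y. Both have the plate's top as floor (6 mm up) and rims 8 mm above that.
- tube_rack: Bystander, loose: white rack full of purple-capped sample tubes, 100 mm (x) by 144 mm (y), 99 mm high. Origin: centre of its underside. Leave it alone.
- label_roll: Bystander, loose: paper label roll on a grey stand, 80 mm (x) by 75 mm (y), 75 mm high. Origin: centre of its underside. Leave it alone.
There are look-alikes about, which are no part of the job. What is shaped like the part that bears pot_mid but turquoise or yellow is not meant. Leave any purple or white look-alike of the part that bears thick_ring_mid alone.

How it is judged:
At the end, for the whole second after the job is handed in: Thick ring on the sleeve's floor, thin ring on it (4 mm from the axis, 3 mm in height); vial in the spin tray's collar, pot in the smear tray's round collar (13 mm from centre in x and y), slide box in its oblong one (14 mm), 4 mm in height; all tilted under 0.12 rad, at rest (x of thick_ring_mid in the frame of sleeve between -0.004 and 0.004 m and y of thick_ring_mid in the frame of sleeve between -0.004 and 0.004 m and z of thick_ring_mid in the frame of sleeve between 0.012 and 0.018 m and angle between each of thick_ring_mid, thin_ring_mid, vial_mid, pot_mid, slide_box_mid's own z axis and vertical below 0.12 rad and linear speed of each of thick_ring, thin_ring, vial, pot, slide_box below 0.02 m/s and angular speed of each of thick_ring, thin_ring, vial, pot, slide_box below 0.3 rad/s and x of thin_ring_mid in the frame of sleeve between -0.004 and 0.004 m and y of thin_ring_mid in the frame of sleeve between -0.004 and 0.004 m and z of thin_ring_mid in the frame of sleeve between 0.027 and 0.033 m and x of vial_mid in the frame of spin_tray between -0.013 and 0.013 m and y of vial_mid in the frame of spin_tray between 0.039 and 0.065 m and z of vial_mid in the frame of spin_tray between 0.0445 and 0.0525 m and x of pot_mid in the frame of smear_tray between -0.013 and 0.013 m and y of pot_mid in the frame of smear_tray between -0.065 and -0.039 m and z of pot_mid in the frame of smear_tray between 0.028 and 0.036 m and x of slide_box_mid in the frame of smear_tray between -0.014 and 0.014 m and y of slide_box_mid in the frame of smear_tray between 0.038 and 0.066 m and z of slide_box_mid in the frame of smear_tray between 0.016 and 0.024 m); the robot touches nothing.
It fails at once if the full tube rack is shifted by more than 20 mm or tipped (distance of tube_rack from where it was at the start of the episode above 0.02 m or angle between tube_rack's own z axis and vertical above 0.2 rad).
It fails at once if the label roll is shifted by more than 20 mm or tipped (distance of label_roll from where it was at the start of the episode above 0.02 m or angle between label_roll's own z axis and vertical above 0.2 rad).
It also fails if it takes over 128 s, if anything falls off the work surface, if the arm or the gripper's body presses on something with over 40 N, if the wrist force passes 120 N, or if a joint passes its speed limit or range.

## Robot

A 6-joint arm with a two-finger parallel gripper is mounted at the origin on the work surface. World frame = base frame: x ahead of the robot, y to its left, z up, the work surface at z = 0. Lengths are in m, angles in rad, forces in N, time in s.
With the tool pointing down it reaches from about 0.4 to 0.825 m from the base axis. Payload 7 kg.
Tool frame: the origin (TCP) lies midway between the tips of the shut fingers; the grasp point (between the pads) lies 19 mm behind it; z points along the fingers, y is the line along which they close (so a half turn about z gives the same grasp; the last joint's range is limited). The gripper opens to 88 mm and grips with 3 to 60 N. Pads are 19 mm wide; open, the fingers measure 130 mm over their backs; the gripper's body (78 mm by 193 mm) begins 47 mm behind the grasp point.
Start: joints at [-0.942, 0.359, 0.012, 0, -1.224, -0.288], TCP at [0.226, -0.636, 0.227] pointing down, gripper open.
Joint ranges: [-3.07, 3.07], [-1.43, 2.12], [-1.02, 1.25], [-3.03, 1.67], [-3.05, -0], [-3.03, 3.03]. Speed limits (rad/s): [2.39, 2.39, 3.01, 3.14, 3.14, 3.14].

## Interface

Orientations are given as [roll, pitch, yaw] about the fixed x, y, z axes, in that order (R = Rz(yaw) Ry(pitch) Rx(roll)).
In Python, from station import arm, grab_frame, camera_params, spot_in gives the robot as it stands.
- The arm moves only by the shell command python3 -m jog 'ROWS' [FORCE]. ROWS is JSON, a list that holds one entry, the list of rows, each a list of 7 numbers: the shift along the tool's x, y, z in mm, then the turn, a rotation vector about the tool's x, y, z in rad, then the finger opening in mm, from 0 to 87.6. In form: [[[x, y, z, wx, wy, wz, fingers], ...]]. A call has 1 to 20 rows; each row is the pose to reach, as a shift and turn from the pose commanded when the call began, along the tool's axes at that moment; what a row does not reach only later rows make up. A row lasts 1/8 s, in which the tool goes at most 62.5 mm and 10.7 degrees, less where a joint would pass 70% of its speed; a pose out of reach is approached as far as the arm can. A call with a gripper value outside its range is refused whole. The fingers move at their own pace and stop on an object; FORCE is the grip in N (left out, the last holds). Time passes only in rows, so rows that repeat a pose let the fingers close. It gives the time, the measured TCP pose, the force, the opening and the grip force at its end, in the units of the state.
- arm.get_state(): the state, without advancing time (a new reading comes with each control period).
- grab_frame(name): name is "scene" or "side" or "wrist"; returns (picture, depth): 420x560x3 uint8, blue, green, red; 420x560 float32, m along the optical axis (not along the pixel's ray), 0 where there is no reading.
- camera_params(name): a dict with "mtx" (3x3 intrinsics, pixels), "R" (3x3) and "t" (3): a world point X has camera coordinates R X + t. Camera axes: x right, y down, z forward; pixel columns grow to the right and rows downward; lengths in m; the calibration is good to about 2 mm. A picture is of the moment at which its call begins: read the wrist's pose just before it. camera_params takes no time and is no camera call; for the wrist camera it gives the pose at the moment of the call.
- arm.job_done(): hands the job in; it is judged then, once.
Trained networks look in the newest picture that a camera, given by its name, has taken for a name from the list of things; names that differ only in an ending like _2 or _b are one class to them, and where a whole thing is asked for, a point or a joint stands for the part that bears it (a point fixed in the world has none). Each returns a list of dicts, best first, with "confidence" (0 to 1); they miss things now and then, are a little off and sometimes report something else, mostly with a low value. They report only what shows in the picture. A call takes as long as a camera call. They do not tell look-alikes from the thing itself.
- spot_in(query, camera): "uv" ([column, row] in pixels, amid what is visible of it).
The state is a dict: "t": time; "q": joint angles; "qd": joint speeds; "joint_efforts": joint torques, N m; "eef_pos": TCP position; "ee_rot": TCP orientation; "force": force on the tool from outside, world axes, zero at the start; "moment": the same for the moment, N m; "width": finger opening in m; "gripper_force": force on a finger pad.
Only numpy, scipy, OpenCV 4.12 (cv2) and the standard library are available. Lean on these libraries where they do the work, as an engineer would, in place of code of your own. Each camera call takes 0.05 s, during which the arm holds its last target. There are 200 camera calls.

## Working session

There is one attempt and no reset: what is moved stays moved. The work goes in short steps, Python scripts to look and compute and a shell command to move; the robot and the scene stay as the last step left them, time stands still between calls to the robot, and variables do not carry over. Pictures are saved under pics/ and viewed, at most 14 in all, crops included, and the job is handed in when it is done.

```bash
mkdir -p pics; ls; cat > h.py <<'E'
import numpy as np, cv2
from station import arm, grab_frame, camera_params, spot_in
def world(cam,depth,uv,r=1,P=None):
    P=P or camera_params(cam); u,v=int(round(uv[0])),int(round(uv[1]))
    w=depth[max(0,v-r):v+r+1,max(0,u-r):u+r+1]; w=w[w>0]
    if not len(w): return None
    z=np.median(w); c=np.linalg.inv(P["mtx"])@[uv[0],uv[1],1]*z
    return P["R"].T@(c-P["t"])
def cloud(cam,depth,P=None):
    P=P or camera_params(cam); v,u=np.indices(depth.shape)
    c=np.stack([u,v,np.ones_like(u)],-1)@np.linalg.inv(P["mtx"]).T*depth[...,None]
    return (c-P["t"])@P["R"]
E
cat > a.py <<'E'
from h import *
for cam in ["scene","side"]:
    im,d=grab_frame(cam); cv2.imwrite(f"pics/{cam}1.png",im); np.save(f"{cam}1.npy",d)
    for n in ["thick_ring_mid","thin_ring_mid","pot_mid","vial_mid","slide_box_mid","spin_tray","sleeve","smear_tray","tube_rack","label_roll"]:
        for r in spot_in(n,cam)[:4]:
            w=world(cam,d,r["uv"])
            print(cam,n,round(r["confidence"],2),np.round(r["uv"]).astype(int),None if w is None else np.round(w,3))
s=arm.get_state(); print(s["t"],s["eef_pos"],s["ee_rot"],s["width"])
E
python3 a.py
```

```text
pics
scene thick_ring_mid 0.58 [241 174] [ 0.383 -0.27   0.004]
scene thick_ring_mid 0.55 [267 170] [ 0.301 -0.205  0.002]
scene pot_mid 0.55 [278 208] [ 0.475 -0.013  0.041]
scene pot_mid 0.5 [296 192] [ 0.376 -0.008  0.047]
scene pot_mid 0.17 [376 235] [0.364 0.303 0.027]
scene vial_mid 0.72 [323 223] [0.448 0.152 0.053]
scene slide_box_mid 0.73 [374 234] [0.365 0.296 0.028]
scene spin_tray 0.77 [295 267] [0.619 0.169 0.011]
scene sleeve 0.66 [272 250] [0.612 0.072 0.012]
scene sleeve 0.41 [279 210] [ 0.473 -0.009  0.034]
scene smear_tray 0.72 [216 222] [ 0.627 -0.161  0.005]
scene smear_tray 0.19 [271 250] [0.614 0.069 0.012]
scene smear_tray 0.17 [322 222] [0.448 0.15  0.058]
scene tube_rack 0.74 [388 316] [0.652 0.477 0.095]
scene label_roll 0.96 [169 182] [ 0.612 -0.408  0.045]
side thick_ring_mid 0.9 [354 318] [ 0.407 -0.354 -0.   ]
side thick_ring_mid 0.86 [316 302] [ 0.373 -0.27   0.006]
side thick_ring_mid 0.58 [270 299] [ 0.289 -0.207  0.019]
side thin_ring_mid 0.61 [301 269] [ 0.421 -0.165  0.009]
side pot_mid 0.9 [272 229] [ 0.436 -0.029  0.049]
side pot_mid 0.73 [235 203] [0.427 0.133 0.058]
side pot_mid 0.59 [245 248] [ 0.336 -0.043  0.043]
side vial_mid 0.63 [235 206] [0.426 0.132 0.049]
side vial_mid 0.48 [431 290] [ 0.558 -0.439  0.057]
side slide_box_mid 0.77 [186 202] [0.34  0.269 0.028]
side spin_tray 0.55 [280 201] [0.594 0.127 0.005]
side sleeve 0.96 [296 196] [0.605 0.067 0.046]
side tube_rack 0.87 [223 153] [0.589 0.448 0.055]
side label_roll 0.87 [432 291] [ 0.556 -0.441  0.058]
1.1 [ 0.22557816 -0.63617085  0.2265509 ] [ 3.14157448e+00 -3.42431376e-05 -2.80081783e+00] 0.08723074026476775
```

```bash
python3 - <<'E'
import cv2,numpy as np
a=cv2.imread("pics/scene1.png")[130:350,130:430]; b=cv2.imread("pics/side1.png")[110:350,130:480]
cv2.imwrite("pics/s1c.png",cv2.resize(a,(800,587))); cv2.imwrite("pics/s2c.png",cv2.resize(b,(800,549)))
E
```

```text
(no output)
```

View pics/s1c.png

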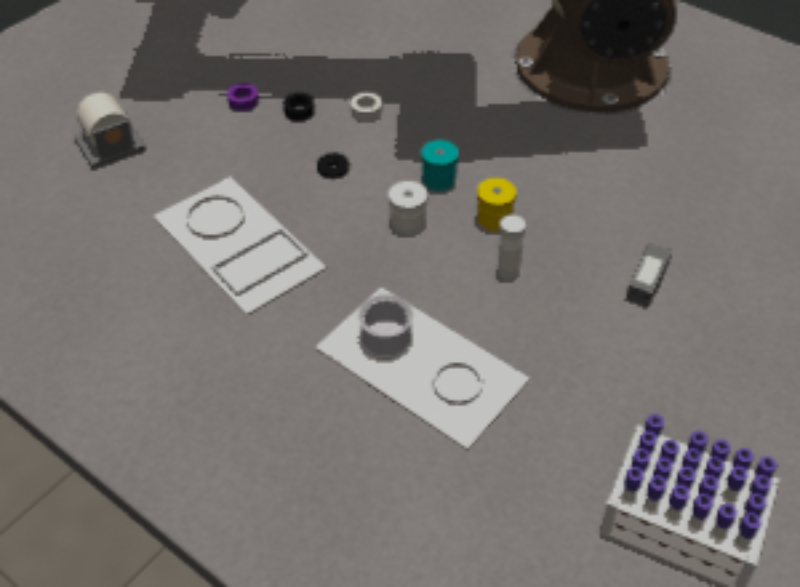

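View pics/s2c.png

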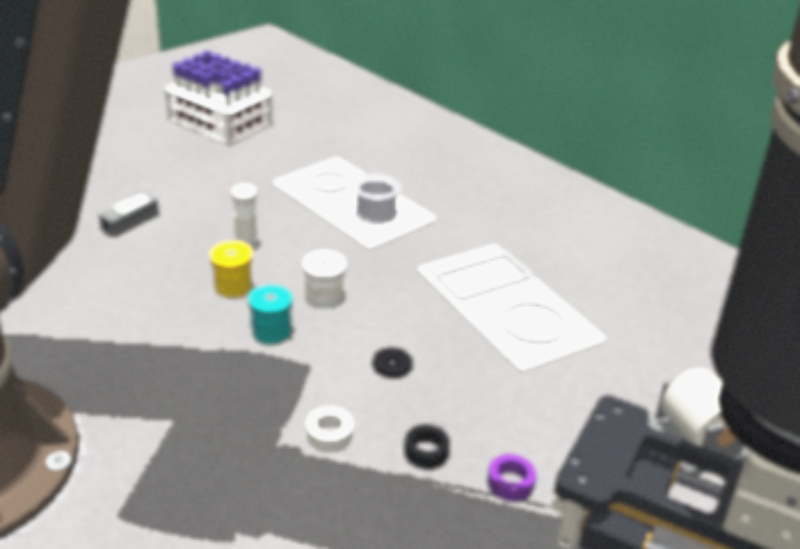

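The four rings, three pots, the vial, the box and both trays are all visible. The black thick ring is at side (316,302), between purple and white. The wanted pot is the white-lidded one at scene (283,205). Next: a wrist view from over the middle.

```bash
cat >> h.py <<'E'
from scipy.spatial.transform import Rotation as Ro
def go(x,y,z,yaw=None):
    "print row for TCP target, tool down, yaw = tool frame yaw (mod pi)"
    s=arm.get_state(); R=Ro.from_euler("xyz",s["ee_rot"]); cy=s["ee_rot"][2]
    if yaw is None: yaw=cy
    yaw=cy+(yaw-cy+np.pi/2)%np.pi-np.pi/2
    sh=R.inv().apply(np.array([x,y,z])-s["eef_pos"])*1000
    w=(R.inv()*Ro.from_euler("xyz",[np.pi,0,yaw])).as_rotvec()
    print("row",np.round(sh,1).tolist(),np.round(w,3).tolist(),"q",np.round(s["q"],2).tolist(),"t",s["t"])
E
python3 - <<'E'
from h import *
go(0.42,-0.16,0.40,0.0); P=camera_params("wrist"); s=arm.get_state()
R=Ro.from_euler("xyz",s["ee_rot"]).as_matrix()
print(P["mtx"]); c=-P["R"].T@P["t"]; print(R.T@(c-s["eef_pos"])); print(np.round(P["R"]@R,3))
C={c:cloud(c,np.load(c+"1.npy")) for c in("scene","side")}
I={c:cv2.imread(f"pics/{c}1.png") for c in C}
for n,x,y,h,r in [("thick",.385,-.265,.02,.035),("thin",.425,-.163,.01,.035),("pot",.455,-.02,.052,.04),("vial",.437,.145,.085,.03),("box",.352,.285,.028,.06),("sleeve",.61,.07,.051,.05)]:
    for c in C:
        X=C[c]; m=(np.hypot(X[...,0]-x,X[...,1]-y)<r)&(abs(X[...,2]-h)<.006)&(X[...,2]>.005); p=X[m]
        if len(p)>4: (a,b),rad=cv2.minEnclosingCircle(p[:,:2].astype(np.float32)*1000); print(n,c,len(p),np.round([a,b,rad]),cv2.minAreaRect(p[:,:2].astype(np.float32)*1000)[1:] if n=="box" else "",np.round(p[:,2].mean(),4))
for n,x,y in [("spin",.62,.12),("smear",.62,-.16)]:
    for c in C:
        X=C[c]; m=(np.hypot(X[...,0]-x,X[...,1]-y)<.16)&(abs(X[...,2]-.006)<.012)&(I[c].min(-1)>(185))
        if m.sum()<20: m=m|((np.hypot(X[...,0]-x,X[...,1]-y)<.16)&(abs(X[...,2]-.006)<.012)&(I[c].min(-1)>165))
        p=X[m][:,:2].astype(np.float32)*1000; print(n,c,len(p),cv2.minAreaRect(p), p.mean(0))
E
```

```text
row [-342.4, 383.8, -173.5] [0.0, -0.0, 0.341] q [-0.94, 0.36, 0.01, 0.0, -1.22, -0.29] t 1.1
[[330.16177887   0.         283.73950054]
 [  0.         330.16177887 205.78076996]
 [  0.           0.           1.        ]]
[ 0.07503702  0.00042646 -0.1584706 ]
[[ 0.     1.     0.   ]
 [-0.96   0.    -0.279]
 [-0.279 -0.     0.96 ]]
thick scene 38 [ 370. -277.   23.]  0.0189
thick side 100 [ 365. -278.   22.]  0.0185
thin scene 86 [ 435. -161.   28.]  0.0088
thin side 172 [ 426. -160.   24.]  0.0089
pot scene 124 [452. -10.  26.]  0.0513
pot side 168 [448. -14.  27.]  0.0507
vial scene 54 [443. 141.  15.]  0.084
vial side 55 [435. 140.  17.]  0.0834
box scene 176 [351. 286.  42.] ((82.30574035644531, 29.987852096557617), 10.58878231048584) 0.0273
box side 151 [346. 286.  42.] ((80.34060668945312, 33.31309509277344), 10.083097457885742) 0.0266
sleeve scene 81 [623.  90.  32.]  0.0485
sleeve side 68 [619.  90.  32.]  0.0479
spin scene 1577 ((624.0812377929688, 142.594482421875), (217.8938751220703, 119.30915832519531), 89.34947967529297) [630.0171 164.8057]
spin side 3531 ((624.8810424804688, 116.22312927246094), (318.6830139160156, 305.9943542480469), 55.07128143310547) [611.6478  107.60138]
smear scene 1183 ((615.0382690429688, -160.7826690673828), (221.23487854003906, 117.5304946899414), 78.33126831054688) [ 617.60297 -157.30017]
smear side 6254 ((620.3062133789062, -160.18435668945312), (317.7252502441406, 318.5801086425781), 75.64024353027344) [ 608.69574 -172.4417 ]
```

```bash
python3 -m jog '[[[-397,449,-150,0,0,0.341,87],[-397,449,-150,0,0,0.341,87],[-397,449,-150,0,0,0.341,87],[-397,449,-150,0,0,0.341,87],[-397,449,-150,0,0,0.341,87],[-397,449,-150,0,0,0.341,87],[-397,449,-150,0,0,0.341,87],[-397,449,-150,0,0,0.341,87],[-397,449,-150,0,0,0.341,87],[-397,449,-150,0,0,0.341,87],[-397,449,-150,0,0,0.341,87],[-397,449,-150,0,0,0.341,87],[-397,449,-150,0,0,0.341,87]]]' 30
cat > m.py <<'E'
from h import *
import sys
P=camera_params("wrist"); im,d=grab_frame("wrist"); n=sys.argv[1]; cv2.imwrite(f"pics/w{n}.png",im); np.save(f"w{n}.npy",d)
X=cloud("wrist",d,P); np.save(f"w{n}X.npy",X)
def circ(n,x,y,h,r):
    m=(d>0)&(np.hypot(X[...,0]-x,X[...,1]-y)<r)&(abs(X[...,2]-h)<.006)&(X[...,2]>.005); p=X[m]
    if len(p)>4:
        (a,b),rad=cv2.minEnclosingCircle(p[:,:2].astype(np.float32)*1000); print(n,len(p),np.round([a,b,rad],1),"mid",np.round((p.min(0)+p.max(0))[:2]*500,1),"h",np.round(p[:,2].mean(),4))
    return p
E
cat > b.py <<'E'
from m import *
for a in [("thick",.367,-.278,.02,.04),("thin",.428,-.161,.01,.04),("pot",.450,-.012,.052,.04),("vial",.438,.14,.085,.03),("sleeve",.621,.09,.051,.05)]: circ(*a)
print(cv2.minAreaRect(circ("box",.348,.286,.028,.06)[:,:2].astype(np.float32)*1000))
for n,x,y in [("spin",.624,.142),("smear",.615,-.161)]:
    m=(d>0)&(np.hypot(X[...,0]-x,X[...,1]-y)<.14)&(abs(X[...,2]-.007)<.012)&(im.min(-1)>150); p=X[m][:,:2].astype(np.float32)*1000; print(n,len(p),cv2.minAreaRect(p))
E
python3 b.py w1
```

```text
t: 2.72
eef_pos: [0.4492, -0.0812, 0.3764]
ee_rot: [-3.141, -0.0, 3.14]
force: [0.4, -0.4, -0.2]
width: 0.0871
gripper_force: 0.0
thick 527 [ 365.  -277.6   22.8] mid [ 364.7 -277.6] h 0.0197
thin 620 [ 427.8 -157.3   22.8] mid [ 427.  -157.6] h 0.01
pot 897 [448.2 -10.8  25. ] mid [448.2 -10.7] h 0.052
vial 400 [439.4 141.1  15.1] mid [439.5 141.1] h 0.0847
box 1322 [347.7 287.4  42. ] mid [348.  286.8] h 0.0278
((347.47900390625, 286.771484375), (82.68878936767578, 32.774662017822266), 11.563138961791992)
spin 3609 ((612.1248168945312, 146.1476593017578), (223.7532501220703, 101.63610076904297), 89.8517074584961)
smear 6215 ((613.9962768554688, -159.15713500976562), (220.3125, 123.046630859375), 78.19275665283203)
```

View pics/ww1.png

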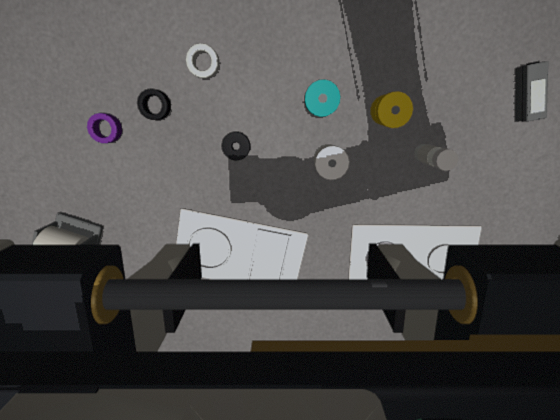

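Wrist view shows everything: black thick ring at (153,104), thin at (235,145), white pot at (332,162), vial at (440,158), box at (535,92). Measured radii and heights match the given sizes. Now the thick ring.

```bash
python3 -m jog '[[[84,-196,270,0,0,0,64],[84,-196,270,0,0,0,64],[84,-196,270,0,0,0,64],[84,-196,270,0,0,0,64],[84,-196,270,0,0,0,64],[84,-196,270,0,0,0,64],[84,-196,320,0,0,0,64],[84,-196,350,0,0,0,64],[84,-196,369,0,0,0,64],[84,-196,369,0,0,0,64],[84,-196,369,0,0,0,64],[84,-196,369,0,0,0,40],[84,-196,369,0,0,0,40],[84,-196,369,0,0,0,40],[84,-196,369,0,0,0,40],[84,-196,369,0,0,0,40],[84,-196,330,0,0,0,40],[84,-196,290,0,0,0,40]]]' 25
python3 - <<'E'
from h import *
go(.50,.06,.16,np.pi)
E
```

```text
t: 5.03
eef_pos: [0.3651, -0.276, 0.0872]
ee_rot: [3.141, -0.002, 3.142]
force: [0.1, -0.7, -0.9]
width: 0.0447
gripper_force: 25.0
row [-134.8, 336.1, -72.9] [0.0, -0.002, -0.0] q [-0.22, 0.15, -0.64, -0.0, -0.78, -1.36] t 5.025
```

```bash
python3 -m jog '[[[-200,250,-150,0,0,0,40],[-255,366,-150,0,0,0,40],[-255,366,-150,0,0,0,40],[-255,366,-150,0,0,0,40],[-255,366,-150,0,0,0,40],[-255,366,-150,0,0,0,40],[-255,366,-150,0,0,0,40],[-255,366,-150,0,0,0,40],[-255,366,-150,0,0,0,40],[-255,366,-150,0,0,0,40],[-255,366,-150,0,0,0,40]]]'
cat > c.py <<'E'
from m import *
s=arm.get_state(); print(s["eef_pos"],s["t"])
circ("sleeve",.621,.09,.049,.045)
circ("ring?",s["eef_pos"][0],s["eef_pos"][1],s["eef_pos"][2]-.0,.04)
E
python3 c.py 2
```

```text
t: 6.4
eef_pos: [0.62, 0.0888, 0.2364]
ee_rot: [-3.141, -0.001, 3.141]
force: [-0.1, 0.2, -0.4]
width: 0.0447
gripper_force: 25.0
[0.62013064 0.08875918 0.23651152] 6.45
sleeve 1130 [621.2  92.3  31.6] mid [621.   92.6] h 0.0489
ring? 1090 [609.   89.1  38. ] mid [614.4  89.1] h 0.2368
```

View pics/w2.png

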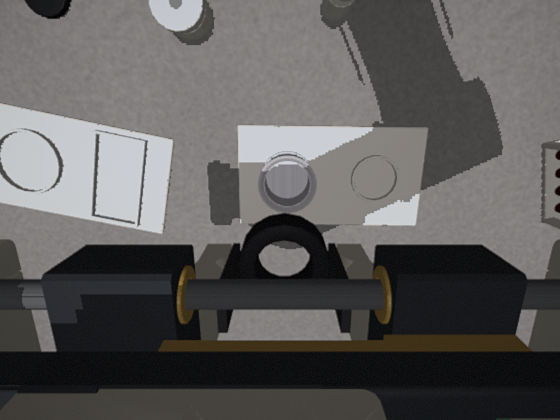

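Ring held level, hole centre near (285,257); sleeve at (288,180); spin collar at (374,177); smear round collar (29,160), oblong (120,178). Refine those from this frame's depth.

```bash
python3 - <<'E'
import numpy as np,cv2
X=np.load("w2X.npy"); im=cv2.imread("pics/w2.png"); v,u=np.indices(X.shape[:2])
# held ring: dark points near tcp
m=(np.hypot(X[...,0]-.62,X[...,1]-.089)<.03)&(X[...,2]>.2)&(X[...,2]<.27)&(v<290)&(im.max(-1)<60)
p=X[m]; print(len(p),np.round(p.min(0),4),np.round(p.max(0),4))
for lo in np.arange(.212,.262,.004):
    q=p[(p[:,2]>=lo)&(p[:,2]<lo+.004)]
    if len(q): print(round(lo,3),len(q),np.round(q.min(0)[:2],4),np.round(q.max(0)[:2],4))
# plates
for n,x,y,(ua,ub,va,vb) in [("spin",.62,.14,(225,440,115,235)),("smear",.615,-.16,(0,185,90,235))]:
    m=(X[...,2]>.0045)&(X[...,2]<.02)&(u>ua)&(u<ub)&(v>va)&(v<vb); q=X[m]; print(n,len(q),cv2.minAreaRect(q[:,:2].astype(np.float32)*1000))
for n,x,y,r in [("vialcol",.623,.196,.04),("potcol",.604,-.212,.045),("oblong",.625,-.108,.06)]:
    m=(np.hypot(X[...,0]-x,X[...,1]-y)<r)&(X[...,2]>.0115)&(X[...,2]<.018); q=X[m]; print(n,len(q),(q.min(0)+q.max(0))[:2]*500,cv2.minAreaRect(q[:,:2].astype(np.float32)*1000))
E
```

```text
4360 [0.5957 0.0629 0.23  ] [0.6332 0.116  0.27  ]
0.228 76 [0.5961 0.073 ] [0.6332 0.109 ]
0.232 312 [0.5959 0.0695] [0.6332 0.1092]
0.236 315 [0.5958 0.0637] [0.6311 0.1147]
0.24 344 [0.5957 0.0633] [0.6287 0.1149]
0.244 1286 [0.5957 0.0631] [0.6266 0.1153]
0.248 1538 [0.5961 0.0631] [0.6246 0.1152]
0.252 114 [0.6097 0.0629] [0.6218 0.1154]
0.256 113 [0.6099 0.063 ] [0.6201 0.116 ]
0.26 112 [0.6098 0.0631] [0.6181 0.1153]
spin 15852 ((621.635986328125, 144.07415771484375), (219.5560760498047, 119.7088623046875), 89.30858612060547)
smear 16116 ((614.8486938476562, -148.05667114257812), (197.92369079589844, 120.10163116455078), 78.02552795410156)
vialcol 380 [622.08086431 195.78807925] ((622.37158203125, 195.85125732421875), (54.52940368652344, 54.634883880615234), 4.749829292297363)
potcol 535 [ 602.17237092 -207.42599343] ((602.83740234375, -205.9068145751953), (68.54312133789062, 75.98388671875), 76.64700317382812)
oblong 909 [ 624.15501036 -108.39601099] ((623.480224609375, -108.38310241699219), (59.154178619384766, 106.50315856933594), 78.04493713378906)
```

```bash
python3 -m jog '[[[-2.5,3.3,60,0,0,0,40],[-2.5,3.3,120,0,0,0,40],[-2.5,3.3,160,0,0,0,40],[-2.5,3.3,170,0,0,0,40],[-2.5,3.3,170,0,0,0,40],[-2.5,3.3,177,0,0,0,40],[-2.5,3.3,184,0,0,0,40],[-2.5,3.3,184,0,0,0,40],[-2.5,3.3,184,0,0,0,40]]]'
python3 c.py 3 >/dev/null
```

```text
t: 7.58
eef_pos: [0.6233, 0.0931, 0.0528]
ee_rot: [3.141, 0.0, 3.142]
force: [-0.9, -0.3, -0.7]
width: 0.0447
gripper_force: 25.0
```

```bash
python3 -m jog '[[[0,0,0,0,0,0,56],[0,0,0,0,0,0,56],[0,0,0,0,0,0,64],[0,0,-20,0,0,0,64],[0,0,-60,0,0,0,64],[0,0,-110,0,0,0,64],[0,0,-150,0,0,0,64],[0,0,-150,0,0,0,64]]]'
cat > d.py <<'E'
from m import *
s=arm.get_state(); print(s["eef_pos"],s["t"])
r=np.hypot(X[...,0]-.621,X[...,1]-.0925)
m=(d>0)&(r<.0225)&(X[...,2]>.008); p=X[m]
print(np.histogram(p[:,2],bins=np.arange(.008,.06,.004)))
c=im[(r<.045)&(X[...,2]<.06)&(d>0)]; print(len(p))
y,x=np.where((r<.04)&(X[...,2]<.06)&(d>0)); b=im[y.min():y.max(),x.min():x.max()]; cv2.imwrite(f"pics/c{n}.png",cv2.resize(b,None,fx=4,fy=4))
E
python3 d.py 4
```

```text
t: 8.62
eef_pos: [0.6252, 0.0935, 0.2068]
ee_rot: [3.139, 0.007, -3.141]
force: [0.5, -0.1, -0.1]
width: 0.0639
gripper_force: 0.0
[0.62390259 0.09330134 0.2043805 ] 8.675
(array([374,  92,  24,  24,  28, 772, 101,   0,   0,   0,   0,   0]), array([0.008, 0.012, 0.016, 0.02 , 0.024, 0.028, 0.032, 0.036, 0.04 ,
       0.044, 0.048, 0.052, 0.056]))
5147
```

View pics/c4.png

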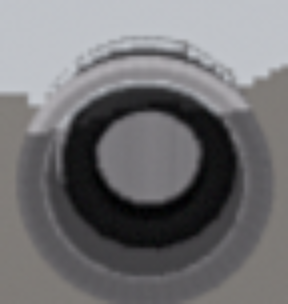

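Thick ring lies flat on the sleeve floor (crop: black ring centred in bore, top at 31 mm). Next the thin ring.

```bash
python3 -m jog '[[[60,-60,0,0,0,0,64],[195,-250,60,0,0,0,64],[195,-250,100,0,0,0,64],[195,-250,100,0,0,0,64],[195,-250,100,0,0,0,64],[195,-250,100,0,0,0,64],[195,-250,100,0,0,0,64],[195,-250,160,0,0,0,64],[195,-250,185,0,0,0,64],[195,-250,198.5,0,0,0,64],[195,-250,198.5,0,0,0,64],[195,-250,198.5,0,0,0,64],[195,-250,198.5,0,0,0,40],[195,-250,198.5,0,0,0,40],[195,-250,198.5,0,0,0,40],[195,-250,198.5,0,0,0,40],[195,-250,198.5,0,0,0,40],[195,-250,160,0,0,0,40],[195,-250,110,0,0,0,40]]]' 25
python3 - <<'E'
from h import *
go(.62,.09,.23,np.pi)
E
```

```text
t: 11.05
eef_pos: [0.427, -0.1571, 0.0927]
ee_rot: [-3.141, -0.003, 3.141]
force: [1.4, 0.0, -0.1]
width: 0.0447
gripper_force: 25.0
row [-192.4, 247.1, -137.9] [-0.0, -0.003, -0.0] q [0.08, 0.14, -0.64, -0.0, -0.8, -1.65] t 11.05
```

```bash
python3 -m jog '[[[-60,80,-138,0,0,0,40],[-193,249,-138,0,0,0,40],[-193,249,-138,0,0,0,40],[-193,249,-138,0,0,0,40],[-193,249,-138,0,0,0,40],[-193,249,-138,0,0,0,40],[-193,249,-138,0,0,0,40],[-193,249,-138,0,0,0,40],[-193,249,-138,0,0,0,40],[-193,249,-138,0,0,0,40]]]'
cat > e.py <<'E'
from m import *
s=arm.get_state(); e=s["eef_pos"]; print(e,s["t"]); v,u=np.indices(d.shape)
circ("sleeve",.621,.0925,.049,.045)
m=(np.hypot(X[...,0]-e[0],X[...,1]-e[1])<.03)&(abs(X[...,2]-e[2])<.02)&(v<290)&(im.max(-1)<60); p=X[m]
for lo in np.arange(-.008,.02,.002):
    q=p[(p[:,2]-e[2]>=lo)&(p[:,2]-e[2]<lo+.002)]
    if len(q): print(round(lo,3),len(q),np.round(q.min(0)[:2],4),np.round(q.max(0)[:2],4))
E
python3 e.py 5
```

```text
t: 12.3
eef_pos: [0.6208, 0.0911, 0.2307]
ee_rot: [3.142, 0.0, 3.141]
force: [-0.1, -0.3, 0.8]
width: 0.0448
gripper_force: 25.0
[0.62086049 0.09121415 0.23070675] 12.35
sleeve 1168 [621.2  92.2  31.6] mid [621.2  92.4] h 0.049
-0.004 7 [0.6032 0.0859] [0.6265 0.1106]
-0.002 75 [0.5977 0.0759] [0.6269 0.1141]
0.0 133 [0.5972 0.0689] [0.6299 0.1168]
0.002 275 [0.5971 0.0663] [0.629  0.1173]
0.004 3270 [0.5971 0.0658] [0.6294 0.117 ]
0.006 695 [0.5985 0.0656] [0.6284 0.1175]
0.008 60 [0.6108 0.0653] [0.6272 0.1176]
0.01 56 [0.6106 0.0661] [0.6253 0.1175]
0.012 55 [0.6107 0.0658] [0.6249 0.1175]
0.014 62 [0.6105 0.0654] [0.6234 0.1172]
0.016 61 [0.6106 0.0657] [0.623  0.1175]
0.018 51 [0.6107 0.066 ] [0.6218 0.1187]
```

```bash
python3 -m jog '[[[-1.1,1.2,60,0,0,0,40],[-1.1,1.2,120,0,0,0,40],[-1.1,1.2,160,0,0,0,40],[-1.1,1.2,170,0,0,0,40],[-1.1,1.2,176,0,0,0,40],[-1.1,1.2,179,0,0,0,40],[-1.1,1.2,179,0,0,0,40],[-1.1,1.2,179,0,0,0,40],[-1.1,1.2,179,0,0,0,52],[-1.1,1.2,179,0,0,0,56],[-1.1,1.2,179,0,0,0,64],[-1.1,1.2,160,0,0,0,64],[-1.1,1.2,110,0,0,0,64],[-1.1,1.2,60,0,0,0,64],[-1.1,1.2,20,0,0,0,64],[-1.1,1.2,20,0,0,0,64]]]'
python3 d.py 6
```

```text
t: 14.35
eef_pos: [0.6242, 0.0937, 0.2148]
ee_rot: [3.139, 0.007, -3.141]
force: [-0.5, -0.3, -0.5]
width: 0.0643
gripper_force: 0.0
[0.6229671  0.09351082 0.2123177 ] 14.4
(array([  75,   13,    0,    0,    1,    4,    9,  111, 1257,    0,    0,
          0]), array([0.008, 0.012, 0.016, 0.02 , 0.024, 0.028, 0.032, 0.036, 0.04 ,
       0.044, 0.048, 0.052, 0.056]))
2803
```

View pics/c6.png

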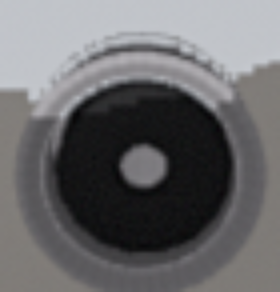

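Thin ring sits on top (top at 41 mm, concentric). Now the vial.

```bash
python3 -m jog '[[[60,16,0,0,0,0,50],[120,32,30,0,0,0,50],[182,48.5,60,0,0,0,50],[182.5,48.5,60,0,0,0,50],[182.5,48.5,60,0,0,0,50],[182.5,48.5,110,0,0,0,50],[182.5,48.5,150,0,0,0,50],[182.5,48.5,176,0,0,0,50],[182.5,48.5,176,0,0,0,50],[182.5,48.5,176,0,0,0,50],[182.5,48.5,176,0,0,0,20],[182.5,48.5,176,0,0,0,20],[182.5,48.5,176,0,0,0,20],[182.5,48.5,176,0,0,0,20],[182.5,48.5,176,0,0,0,20],[182.5,48.5,140,0,0,0,20],[182.5,48.5,110,0,0,0,20],[182.5,48.5,110,0,0,0,20]]]' 20
python3 - <<'E'
from h import *
go(.622,.196,.10,np.pi); go(.622,.196,.0425,np.pi)
E
```

```text
t: 16.65
eef_pos: [0.441, 0.1427, 0.1026]
ee_rot: [3.139, 0.003, -3.141]
force: [0.2, 0.1, -0.4]
width: 0.0292
gripper_force: 20.0
row [-181.0, 53.3, 3.4] [0.003, 0.003, 0.0] q [0.74, 0.13, -0.61, 0.0, -0.82, -2.31] t 16.65
row [-180.8, 53.1, 60.9] [0.003, 0.003, 0.0] q [0.74, 0.13, -0.61, 0.0, -0.82, -2.31] t 16.65
```

```bash
python3 -m jog '[[[-60,20,0,0,0,0,20],[-120,40,0,0,0,0,20],[-181,53,0,0,0,0,20],[-181,53,0,0,0,0,20],[-181,53,0,0,0,0,20],[-181,53,30,0,0,0,20],[-181,53,50,0,0,0,20],[-181,53,60,0,0,0,20],[-181,53,60,0,0,0,20],[-181,53,60,0,0,0,20],[-181,53,60,0,0,0,33],[-181,53,60,0,0,0,40],[-181,53,60,0,0,0,50],[-181,53,60,0,0,0,50],[-181,53,30,0,0,0,50],[-181,53,-30,0,0,0,50],[-181,53,-90,0,0,0,50],[-181,53,-130,0,0,0,50],[-181,53,-130,0,0,0,50]]]'
cat > f.py <<'E'
from m import *
circ("vial",.622,.196,.091,.03); go(.448,-.011,.16,np.pi); go(.448,-.011,.016,np.pi)
E
python3 f.py 7
```

```text
t: 19.02
eef_pos: [0.6226, 0.1954, 0.2351]
ee_rot: [3.138, 0.007, -3.142]
force: [0.6, 0.6, -0.4]
width: 0.0501
gripper_force: 0.0
vial 771 [618.8 194.5  14.9] mid [618.4 194.7] h 0.0911
row [173.6, -206.2, 71.5] [0.002, 0.003, -0.0] q [0.6, 0.31, -0.04, -0.0, -1.21, -2.17] t 19.075
row [174.0, -206.5, 215.5] [0.002, 0.003, -0.0] q [0.6, 0.31, -0.04, -0.0, -1.21, -2.17] t 19.075
```

```bash
python3 -m jog '[[[50,-60,0,0,0,0,74],[100,-120,30,0,0,0,74],[150,-180,60,0,0,0,74],[174,-206,100,0,0,0,74],[174,-206,100,0,0,0,74],[174,-206,100,0,0,0,74],[174,-206,150,0,0,0,74],[174,-206,190,0,0,0,74],[174,-206,209,0,0,0,74],[174,-206,209,0,0,0,74],[174,-206,209,0,0,0,74],[174,-206,209,0,0,0,40],[174,-206,209,0,0,0,40],[174,-206,209,0,0,0,40],[174,-206,209,0,0,0,40],[174,-206,209,0,0,0,40],[174,-206,170,0,0,0,40],[174,-206,140,0,0,0,40],[174,-206,140,0,0,0,40]]]' 25
python3 - <<'E'
from h import *
go(.603,-.211,.10,np.pi-.2); go(.603,-.211,.030,np.pi-.2)
E
```

```text
t: 21.45
eef_pos: [0.4482, -0.0108, 0.0926]
ee_rot: [3.14, 0.004, 3.142]
force: [-0.5, 0.1, -1.6]
width: 0.0494
gripper_force: 25.0
row [-154.8, -200.2, -7.1] [0.002, 0.004, 0.2] q [0.42, 0.12, -0.66, 0.0, -0.79, -1.99] t 21.45
row [-154.5, -200.3, 62.9] [0.002, 0.004, 0.2] q [0.42, 0.12, -0.66, 0.0, -0.79, -1.99] t 21.45
```

```bash
python3 -m jog '[[[-40,-50,0,0,0,0,40],[-75,-100,0,0,0,0,40],[-115,-150,0,0,0,0,40],[-155,-200,0,0,0,0,40],[-155,-200,0,0,0,0,40],[-155,-200,0,0,0,0,40],[-155,-200,30,0,0,0,40],[-155,-200,50,0,0,0,40],[-155,-200,62.5,0,0,0,40],[-155,-200,62.5,0,0,0,40],[-155,-200,62.5,0,0,0,40],[-155,-200,62.5,0,0,0,56],[-155,-200,62.5,0,0,0,66],[-155,-200,62.5,0,0,0,74],[-155,-200,30,0,0,0,74],[-155,-200,-30,0,0,0,74],[-155,-200,-80,0,0,0,74],[-155,-200,-120,0,0,0,74],[-155,-200,-120,0,0,0,74]]]'
cat > g.py <<'E'
from m import *
circ("pot",.603,-.211,.058,.035); go(.3477,.287,.12,np.pi+.2); go(.3477,.287,.008,np.pi+.2)
E
python3 g.py 8
```

```text
t: 23.82
eef_pos: [0.6036, -0.2118, 0.2149]
ee_rot: [-3.14, 0.007, -3.142]
force: [0.6, -0.1, -0.2]
width: 0.074
gripper_force: 0.0
pot 1963 [ 602.6 -210.9   25. ] mid [ 602.5 -210.8] h 0.0581
row [255.3, 498.3, 91.5] [-0.0, 0.004, -0.2] q [-0.03, 0.31, -0.1, -0.0, -1.16, -1.54] t 23.875
row [255.7, 498.4, 203.5] [-0.0, 0.004, -0.2] q [-0.03, 0.31, -0.1, -0.0, -1.16, -1.54] t 23.875
```

```bash
python3 -m jog '[[[27,53,0,0,0,-0.05,60],[54,106,0,0,0,-0.1,60],[81,159,0,0,0,-0.15,60],[108,212,0,0,0,-0.2,60],[135,265,0,0,0,-0.2,60],[162,318,0,0,0,-0.2,60],[190,371,0,0,0,-0.2,60],[217,424,20,0,0,-0.2,60],[245,477,60,0,0,-0.2,60],[255.5,498.5,110,0,0,-0.2,60],[255.5,498.5,130,0,0,-0.2,60],[255.5,498.5,150,0,0,-0.2,60],[255.5,498.5,180,0,0,-0.2,60],[255.5,498.5,199.5,0,0,-0.2,60],[255.5,498.5,199.5,0,0,-0.2,60],[255.5,498.5,199.5,0,0,-0.2,60]]]' 25
python3 - <<'E'
from h import *
s=arm.get_state(); print(s["eef_pos"],s["ee_rot"],s["q"])
E
```

```text
t: 25.88
eef_pos: [0.3464, 0.2871, 0.0112]
ee_rot: [-3.141, -0.0, -2.942]
force: [-0.7, 0.2, -0.1]
width: 0.0601
gripper_force: 0.0
[0.34637978 0.28712918 0.01122344] [-3.14117609e+00 -1.84384823e-04 -2.94170276e+00] [ 1.13263789e+00  2.63946169e-01 -7.36909494e-01  1.85214982e-04
 -5.70385105e-01 -2.50370020e+00]
```

```bash
python3 -m jog '[[[0,0,0,0,0,0,20],[0,0,0,0,0,0,20],[0,0,0,0,0,0,20],[0,0,0,0,0,0,20],[0,0,0,0,0,0,20],[0,0,0,0,0,0,20],[0,0,-50,0,0,0,20],[0,0,-110,0,0,0,20],[0,0,-150,0,0,0,20],[0,0,-150,0,0,0,20]]]' 25
python3 - <<'E'
from h import *
c=np.array([.6149,-.160])+.052*np.array([.206,.9785]); print(c)
go(.6249,-.109,.16,np.pi-.207); go(.6249,-.109,.019,np.pi-.207)
E
```

```text
t: 27.12
eef_pos: [0.3473, 0.2889, 0.1641]
ee_rot: [3.137, 0.004, -2.942]
force: [-0.3, 0.2, -2.7]
width: 0.0297
gripper_force: 25.0
[ 0.625612 -0.109118]
row [-192.9, -445.2, 2.7] [0.006, 0.003, 0.407] q [1.13, 0.04, -0.55, 0.0, -0.97, -2.5] t 27.125
row [-192.3, -445.9, 143.7] [0.006, 0.003, 0.407] q [1.13, 0.04, -0.55, 0.0, -0.97, -2.5] t 27.125
```

```bash
python3 -m jog '[[[-20,-50,0,0,0,0.05,20],[-43,-100,0,0,0,0.1,20],[-65,-150,0,0,0,0.15,20],[-87,-200,0,0,0,0.2,20],[-109,-250,0,0,0,0.25,20],[-130,-300,0,0,0,0.3,20],[-152,-350,0,0,0,0.35,20],[-173,-400,0,0,0,0.4,20],[-193,-446,0,0,0,0.407,20],[-193,-446,0,0,0,0.407,20],[-193,-446,50,0,0,0.407,20],[-193,-446,80,0,0,0.407,20],[-193,-446,80,0,0,0.407,20]]]'
python3 - <<'E'
from m import *
E
python3 -c "
import sys; sys.argv=['x','9']
from m import *
go(.6256,-.109,.0185,np.pi-.207)"
```

```text
t: 28.75
eef_pos: [0.6212, -0.1113, 0.0775]
ee_rot: [-3.14, -0.007, 2.934]
force: [1.7, -0.4, -0.0]
width: 0.0298
gripper_force: 25.0
row [-1.0, 2.6, 62.8] [-0.0, -0.0, 0.001] q [0.13, 0.42, -0.26, 0.0, -0.9, -1.91] t 28.85Traceback (most recent call last):
  File "<stdin>", line 1, in <module>
  File "m.py", line 3, in <module>
    P=camera_params("wrist"); im,d=grab_frame("wrist"); n=sys.argv[1]; cv2.imwrite(f"pics/w{n}.png",im); np.save(f"w{n}.npy",d)
                                                          ~~~~~~~~^^^
IndexError: list index out of range
```

View pics/w9.png

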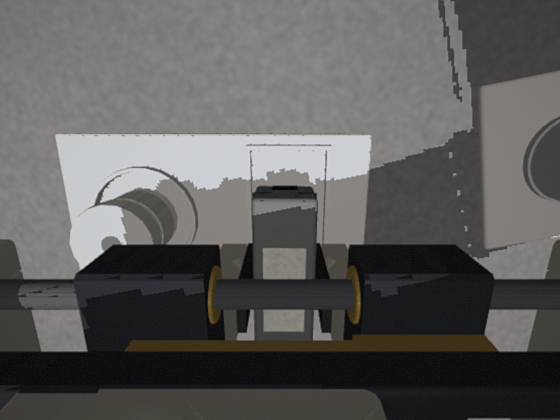

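The box is parallel to the oblong collar (rim at columns 250–327) and centred on it. Lower and release.

```bash
python3 -m jog '[[[-1,2.6,30,0,0,0,20],[-1,2.6,50,0,0,0,20],[-1,2.6,62.5,0,0,0,20],[-1,2.6,62.5,0,0,0,20],[-1,2.6,62.5,0,0,0,20],[-1,2.6,62.5,0,0,0,36],[-1,2.6,62.5,0,0,0,46],[-1,2.6,62.5,0,0,0,50],[-1,2.6,30,0,0,0,50],[-1,2.6,-30,0,0,0,50],[-1,2.6,-90,0,0,0,50],[-1,2.6,-150,0,0,0,50],[-1,2.6,-210,0,0,0,50],[-1,2.6,-230,0,0,0,50],[-1,2.6,-230,0,0,0,50],[-1,2.6,-230,0,0,0,50]]]'
cat > k.py <<'E'
from m import *
circ("pot",.603,-.211,.058,.035); circ("vial",.62,.195,.091,.03); circ("thin",.621,.0925,.041,.0238);circ("sleeve",.621,.0925,.049,.045)
p=circ("box",.6256,-.109,.034,.06); print(cv2.minAreaRect(p[:,:2].astype(np.float32)*1000))
E
python3 k.py 10
```

```text
t: 30.85
eef_pos: [0.625, -0.1092, 0.3099]
ee_rot: [-3.142, -0.002, 2.934]
force: [-1.0, -0.9, -0.8]
width: 0.0497
gripper_force: 0.0
pot 1228 [ 602.4 -210.5   25. ] mid [ 602.5 -210.5] h 0.0581
vial 587 [618.6 193.4  15.2] mid [618.6 191.5] h 0.0906
thin 977 [621.   93.3  23.2] mid [620.7  93. ] h 0.0409
sleeve 893 [621.3  92.4  31.8] mid [621.3  92.1] h 0.0487
box 1346 [ 627.2 -110.5   42.2] mid [ 627.4 -109.5] h 0.0342
((626.8350219726562, -108.80458068847656), (29.29792594909668, 81.98554992675781), 77.64994049072266)
```

View pics/w10.png

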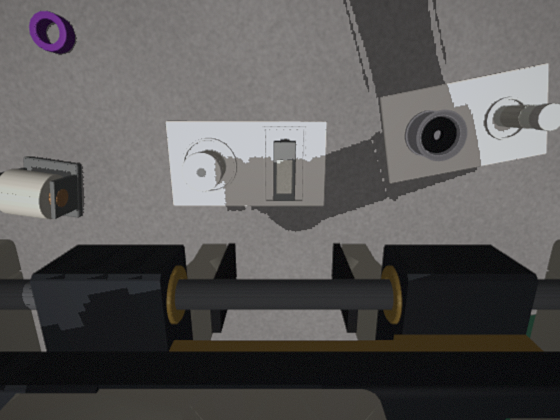

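All five parts are in place: pot at (207,170), box at (284,170), rings in the sleeve at (437,134), vial standing at (505,118). Their heights are right and the robot is clear.

```bash
python3 -c "
from station import arm; print(arm.job_done())"
```

```text
the job is handed in; nothing more can be done
None
```

I made up both kits and handed the job in at about 31 s of the 128 s allowed; the last camera check showed all five parts in place at the right heights, with the arm clear and the label roll and tube rack never approached.

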